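Wind a frame clamp to its set pin and run the seam tool along the frame

TASK

Turn the black bar knob of the clamp clockwise until the white pointer comes to rest at the tall ball-headed pin with the pawl caught in that tooth, so that the frame is pressed home against its end stop. Then take the seam stylus from its rest and slowly, at a few centimetres a second and without pressing hard, guide its tip down in the open channel along the frame's far bar, from the knob end to the end-stop end. Lay the stylus back in its rest and leave the clamp wound and everything else on the bench where it was.

Things in the scene. Friction and masses are not known exactly. Their poses are not given: they have to be found in the camera images.
- fixture: Fixed grey base plate 180 (x) x 370 (y) x 12 mm; origin at the centre of its underside, z up. Wheel axis at x 0, y -100. The frame lies on the +y end between low side guides (2 mm play each side, 21 mm above the bench) and an end stop with its face at y +173, top 26 mm above the bench. A sprung jaw, up to 32 mm high, moves to +y with the wheel (20 mm per rad) and pushes the frame home.
- wheel (a joint): Ratchet wheel turned by the knob, rad, growing CLOCKWISE from above. 15 teeth, 0.419 rad apart, caught at about -0.11 + 0.419 n. Starts at n = 0, 1 or 2 and has 2 to 6 teeth to go. Let go, it springs back (anticlockwise) to the last tooth passed, where the pawl holds it: turn about 0.2 rad (0.1 to 0.3) past the chosen tooth, then let go. No way back past a tooth. Takes 0.1 to 0.35 N m.
- knob (a point): Grip point of the knob, on the wheel's axis, 59 mm above the bench. The knob is a black upright bar 62 mm long, 14 mm thick, from 42 to 76 mm above the bench; its length lies along the line from this point to the pointer. Grip it across the 14 mm from above. Below it the wheel (radius 56 mm) reaches 30 mm and the pointer 36 mm above the bench.
- pointer (a point): Tip of the white pointer that turns with the wheel, 66 mm from its axis, 34 mm above the bench.
- set_pin: The tall pin: steel, 8 mm thick with a 14 mm ball head, its top 55 mm above the bench; origin at its foot on the base plate, 79 mm from the wheel's axis. It stands exactly at one of three tooth positions (24 deg apart, clockwise of the pointer): when the wheel is caught at that tooth the pointer points straight at the pin.
- stud_a: Short plain stud (8 mm thick, 12 mm high) at another of the three tooth positions; origin at its foot. Not the chosen tooth.
- stud_b: Short plain stud like stud_a at the remaining position.
- frame: Loose black plastic frame 100 (x) x 150 (y) x 10 mm, open inside, lying on the fixture, 3 to 9 mm short of the end stop at first; origin at the centre of its underside, axes as the fixture's. Its far (+x) bar has the open channel: centred on x +39, 14 mm wide, grey floor 6 mm above the underside, lips 4 mm high, open at both ends. Pressed home, its origin is at y +98 of the fixture.
- seam_start (a point): Start of the seam: centre of the channel's floor, 20 mm from the bar's end nearest the wheel.
- seam_end (a point): End of the seam: centre of the channel's floor, 110 mm further on along the frame's +y, 20 mm from the bar's end-stop end.
- stylus: Loose seam stylus, 0.04 to 0.09 kg: square aluminium handle 128 mm long (along its x), 14 x 14 mm, with a steel rod that runs on to x +85 mm and is there cranked straight down. Origin at the centre of the handle, also the centre of mass within 4 mm; z up as it lies. Take it by the middle of the handle, across the 14 mm, from above.
- stylus_tip (a point): Lowest point of the stylus: round tip 5 mm thick, at x +85 mm, z -33 mm of the stylus.
- rest: Fixed stylus rest, left or right of the fixture: dark foot 170 (x) x 70 x 10 mm, two notched grey posts at x +-52 (10 thick, 46 wide, 62 mm high). The handle lies along the rest's x in the notches, 22 mm wide with floor 48 mm above the bench: the stylus's origin is 55 mm above the rest's origin (centre of the foot's underside). Fingers fit between the posts.
- parts_tray: Empty grey tray 170 x 110 x 35 mm fixed on the other side of the fixture; origin at the centre of its underside. Bystander.
- solvent: Loose white bottle, 56 mm thick, 150 mm tall, standing close beyond the fixture; origin at its underside. Bystander.
- jar: Loose amber jar, 64 mm thick, 75 mm tall, standing close on the robot's side of the fixture; origin at its underside. Bystander.
- tape_roll: Loose yellow tape roll lying flat, 90 mm across, 24 mm high; origin at its underside. Bystander.
- clip_block: Loose steel angle block 70 x 50 x 50 mm; origin at its underside. Bystander.
Things that resemble listed ones, but are neither listed nor needed, are in the scene too. Several things have the shape of the stylus; the one meant has the colours described above.

How it is judged:
By the outcome, as a careful person would: the job done as asked, in the order asked, and still so for the second after the job is handed in, with the robot touching nothing.
It also fails if it takes over 72 s, if anything falls off the work surface, if the arm or the gripper's body presses on something with over 40 N, if the wrist force passes 120 N, or if a joint passes its speed limit or range.

ROBOT

A 6-joint arm with a two-finger parallel gripper is mounted at the origin on the work surface. World frame = base frame: x ahead of the robot, y to its left, z up, the work surface at z = 0. Lengths are in m, angles in degrees, forces in N, time in s.
With the tool pointing down it reaches from about 0.4 to 0.825 m from the base axis. Payload 7 kg.
Tool frame: the origin (TCP) lies at the very end of the fingers, on their centre line; the grasp point (between the pads) lies 19 mm behind it; z points along the fingers, y is the line along which they close (so a half turn about z gives the same grasp; the last joint's range is limited). The gripper opens to 88 mm and grips with 3 to 60 N. Pads are 19 mm wide; open, the fingers measure 130 mm over their backs; the gripper's body (78 mm by 193 mm) begins 47 mm behind the grasp point.
Start: joints at [89.158, 20.546, 0.682, 0, -70.136, -16.507], TCP at [0.201, 0.644, 0.227] pointing down, gripper open.
Joint ranges: [-176.03, 176.03], [-82.01, 121.73], [-58.28, 71.71], [-173.87, 95.51], [-174.79, -0.11], [-173.66, 173.66]. Speed limits (degrees/s): [136.94, 136.94, 172.46, 180, 180, 180].

INTERFACE

Orientations are given as [roll, pitch, yaw] about the fixed x, y, z axes, in that order (R = Rz(yaw) Ry(pitch) Rx(roll)).
In Python, from plant import get_state, capture, close_job, regions_of gives the robot as it stands.
- The arm moves only by the tool jog_arm, never from a script. Its argument "moves" is a list of rows, each a list of 3 entries, a list of its own where there are three numbers: the shift along the tool's x, y, z in cm, then the turn about the tool's z in degrees, then the finger opening in cm, from 0 to 8.76. A call has 1 to 12 rows; each row shifts and turns the commanded pose from where the row before left it, along the tool's axes as they then stand; what a row does not reach is not made up. A row lasts 1/8 s, in which the tool goes at most 62.5 mm and 10.7 degrees, less where a joint would pass 70% of its speed; a pose out of reach is approached as far as the arm can. A call is refused whole if a number of a shift passes 6.25 or a number of a turn 10.7, either way. A call with a gripper value outside its range is refused whole. The fingers move at their own pace and stop on an object; "newtons" is the grip in N (left out, the last holds). Time passes only in rows, so rows that do not move let the fingers close. It gives the time, the measured TCP pose, the force, the opening and the grip force at its end, in the units of the state.
- get_state(): the state, without advancing time (a new reading comes with each control period).
- capture(name): name is "side" or "top"; returns a dict with "pixels" (420x560x3 uint8, blue, green, red), "mtx" (3x3 intrinsics, pixels), "world_from_camera" (4x4, takes a point from camera to world coordinates). Camera axes: x right, y down, z forward; pixel columns grow to the right and rows downward; lengths in m; the calibration is good to about 2 mm. A picture is of the moment at which its call begins. There is no depth.
- close_job(): hands the job in; it is judged then, once.
Trained networks look in a picture, given as the dict that the camera call returned (one of the last four; its "shot" number tells which), for a name from the list of things; names that differ only in an ending like _2 or _b are one class to them, and where a whole thing is asked for, a point or a joint stands for the part that bears it (a point fixed in the world has none). Each returns a list of dicts, best first, with "confidence" (0 to 1); they miss things now and then, are a little off and sometimes report something else, mostly with a low value. They report only what shows in the picture. A call takes as long as a camera call. They do not tell look-alikes from the thing itself.
- regions_of(picture, thing): "pixels" (420x560 bool, what is visible of it) and "pixel" ([column, row] in pixels, amid what is visible of it).
The state is a dict: "time_s": time; "joints": joint angles; "qd": joint speeds; "joint_torque": joint torques, N m; "tcp_pos": TCP position; "eef_rot": TCP orientation; "contact_force": force on the tool from outside, world axes, zero at the start; "moment": the same for the moment, N m; "gripper_width": finger opening in m; "gripper_force": force on a finger pad.
Only numpy, scipy, OpenCV 4.12 (cv2) and the standard library are available. Lean on these libraries where they do the work, as an engineer would, in place of code of your own. Each camera call takes 0.05 s, during which the arm holds its last target. There are 200 camera calls.

## Working session

There is one attempt and no reset: what is moved stays moved. The work goes in short steps, Python scripts to look and compute and a tool call to move; the robot and the scene stay as the last step left them, time stands still between calls to the robot, and variables do not carry over. Pictures are saved under pics/ and viewed, at most 10 in all, crops included, and the job is handed in when it is done.

Besides the shell and the picture viewer there is one more tool, called after "Call:" as a command line: name --argument value ..., lists and objects as JSON in quotes. jog_arm: Moves the arm, as the interface text tells. Its arguments: {"type":"object","properties":{"moves":{"type":"array"},"newtons":{"type":"number"}},"required":["moves"]}

```bash
mkdir -p pics; ls; cat > h.py <<'E'
import numpy as np, cv2
from plant import *
def proj(c,P):
    P=np.atleast_2d(P).astype(float);W=np.linalg.inv(c["world_from_camera"]);p=P@W[:3,:3].T+W[:3,3]
    q=p@np.array(c["mtx"]).T
    return q[:,:2]/q[:,2:]
def ray(c,px):
    W=np.array(c["world_from_camera"]);d=np.linalg.inv(np.array(c["mtx"]))@np.array([px[0],px[1],1.0])
    return W[:3,3],W[:3,:3]@d
def atz(c,px,z):
    o,d=ray(c,px);return o+d*(z-o[2])/d[2]
E
python3 - <<'E'
from h import *
for n in("top","side"):
    c=capture(n);cv2.imwrite(f"pics/{n}0.png",c["pixels"]);print(n,np.round(c["world_from_camera"],3).tolist(),np.round(c["mtx"],0).tolist())
    for t in ["fixture","knob","pointer","set_pin","stud_a","frame","stylus","rest","parts_tray","solvent","jar"]:
        for r in regions_of(c,t)[:4]:
            z={"knob":.076,"pointer":.034,"set_pin":.04,"stud_a":.024,"frame":.022,"stylus":.06,"rest":.03}.get(t,0.012)
            print(t,round(r["confidence"],2),np.round(r["pixel"],1),r["pixels"].sum(),np.round(atz(c,r["pixel"],z)[:2],3))
print(get_state())
E
```

```text
pics
top [[0.022, -0.995, 0.096, 0.37], [-1.0, -0.022, 0.001, 0.054], [0.001, -0.096, -0.995, 1.345], [0.0, 0.0, 0.0, 1.0]] [[480.0, 0.0, 284.0], [0.0, 480.0, 199.0], [0.0, 0.0, 1.0]]
fixture 0.79 [302.4 182.3] 7150 [0.546 0.005]
fixture 0.21 [256.1 216.7] 475 [0.446 0.132]
knob 0.92 [330.5 188.1] 1088 [ 0.523 -0.068]
pointer 0.92 [328.7 186.3] 1038 [ 0.533 -0.067]
frame 0.9 [263.  157.4] 878 [0.612 0.117]
stylus 0.81 [168.9 194.6] 322 [0.498 0.365]
stylus 0.81 [201.4 275.5] 276 [0.285 0.27 ]
stylus 0.61 [127.9 273.7] 334 [0.285 0.464]
rest 0.75 [257.5 216.3] 406 [0.447 0.127]
rest 0.72 [176. 195.] 1152 [0.5   0.353]
parts_tray 0.84 [424.7 207.5] 2676 [ 0.482 -0.337]
parts_tray 0.25 [301.4 184. ] 7189 [0.541 0.008]
solvent 0.6 [314.1 135.5] 467 [ 0.679 -0.026]
jar 0.79 [260.6 218.2] 438 [0.443 0.119]
side [[0.991, -0.105, 0.078, 0.407], [-0.13, -0.72, 0.681, -0.887], [-0.015, -0.686, -0.728, 1.093], [0.0, 0.0, 0.0, 1.0]] [[463.0, 0.0, 277.0], [0.0, 463.0, 212.0], [0.0, 0.0, 1.0]]
fixture 0.63 [294.8 243.9] 5073 [ 0.558 -0.013]
fixture 0.32 [259.2 155.1] 206 [0.495 0.417]
knob 0.64 [2
[... 631 characters left out ...]
0.607 0.1  ]
{'time_s': 1.2, 'joints': array([ 8.91575825e+01,  2.05490202e+01,  6.80817084e-01, -1.61195731e-03,
       -7.01352669e+01, -1.65058676e+01]), 'qd': array([ 0.01855257,  0.05123277,  0.03097462,  0.03526056,  0.03251321,
       -0.02629811]), 'joint_torque': array([-1.11092816e-04, -5.82390332e+01,  2.93290615e+01,  7.00210959e+00,
        1.23047814e-02, -1.90524895e-05]), 'tcp_pos': array([0.2012839 , 0.64425742, 0.22651744]), 'eef_rot': array([ 1.79996242e+02,  4.67663606e-04, -1.73488329e+01]), 'contact_force': array([ 0.05589794,  1.22924392, -0.0854683 ]), 'moment': array([-0.0529228 ,  0.03830876,  0.00475392]), 'gripper_force': 0.0, 'gripper_width': 0.08758970919419014}
```

```bash
python3 - <<'E'
import cv2
a=cv2.imread("pics/top0.png");b=a[110:310,100:400]
cv2.imwrite("pics/top_c.png",cv2.resize(a[120:300,110:380],None,fx=2.95,fy=2.95,interpolation=cv2.INTER_CUBIC))
b=cv2.imread("pics/side0.png")
cv2.imwrite("pics/side_c.png",cv2.resize(b[130:330,180:420],None,fx=3,fy=3,interpolation=cv2.INTER_CUBIC))
E
```

```text
(no output)
```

View pics/top_c.png

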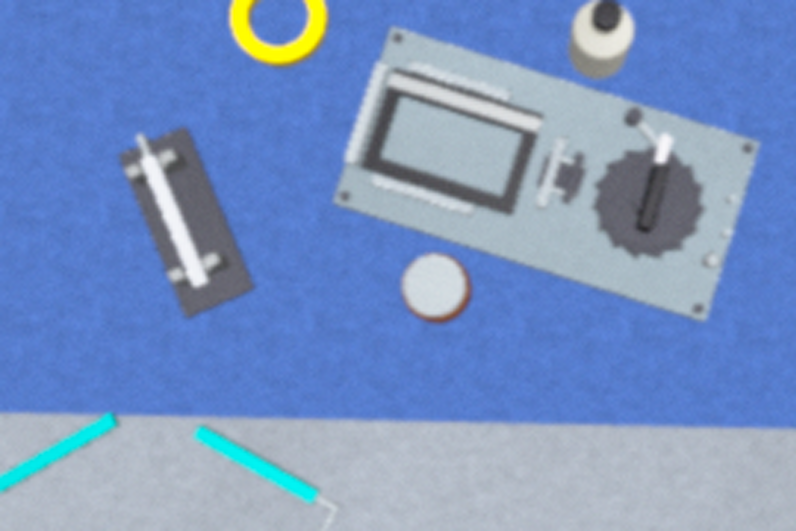

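View pics/side_c.png

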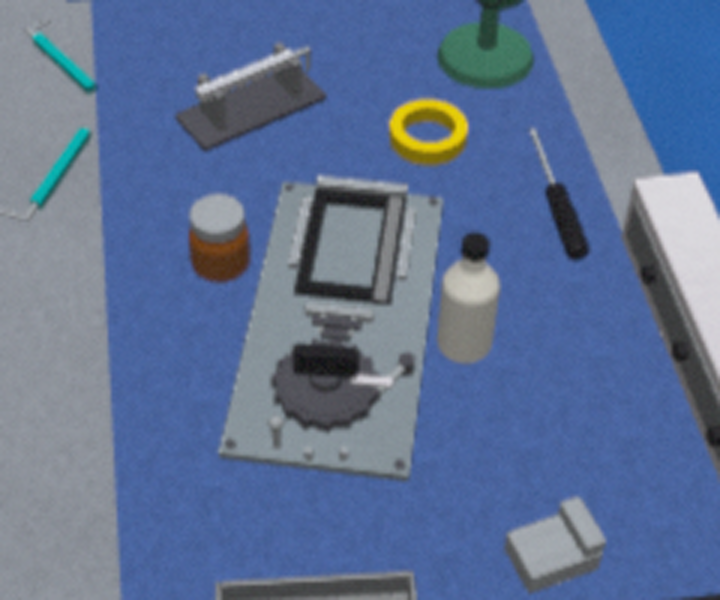

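The top crop shows the clamp plate with its corners at crop (392,28), (758,143), (705,318) and (335,203). The knob is at (650,200) with the pointer tip at (665,140). The tall pin is at (712,260), and the two studs at (728,232) and (731,200). The aluminium stylus lies in its rest, with the tip end at (140,140). The side crop shows the dark-headed post near the pointer to be the pawl pivot; the steel ball pin is at (276,425).

```bash
python3 - <<'E'
from h import *
from scipy.optimize import least_squares
C={n:capture(n) for n in("top","side")}
def best(n,t,i=0):
    return regions_of(C[n],t)
pts=[]
tc=lambda u,v:(110+u/2.95,120+v/2.95)
sc=lambda u,v:(180+u/3,130+v/3)
# fixture corners: (local) -> px, top plate z .012
loc=[(90,185),(90,-185),(-90,-185),(-90,185)]
T=[tc(392,28),tc(758,143),tc(705,318),tc(335,203)]
S=[sc(440,197),sc(408,476),sc(221,455),sc(284,183)]
# refine top via mask
m=np.zeros((420,560),np.uint8)
for r in regions_of(C["top"],"fixture")[:1]: m|=r["pixels"].astype(np.uint8)
m=cv2.morphologyEx(m,cv2.MORPH_OPEN,np.ones((5,5)))
h=cv2.convexHull(np.vstack([c.reshape(-1,2) for c in cv2.findContours(m,0,2)[0]]))
print("rect",np.round([(( b[0]-110)*2.95,(b[1]-120)*2.95) for b in cv2.boxPoints(cv2.minAreaRect(h))]))
def W(p,l):
    c,s=np.cos(p[2]),np.sin(p[2]);l=np.atleast_2d(l)/1000
    return np.c_[p[0]+c*l[:,0]-s*l[:,1],p[1]+s*l[:,0]+c*l[:,1]]
def fit(sets,p0):
    f=lambda p:np.concatenate([(proj(C[n],np.c_[W(p,l),np.full(len(l),z)])-np.array(px)).ravel() for n,l,px,z in sets])
    s=least_squares(f,p0);return s.x,np.abs(s.fun).max()
for sets in([("top",loc,T,.012)],[("side",loc,S,.012)],[("top",loc,T,.012),("side",loc,S,.012)]):
    p,e=fit(sets,[.545,0,-.3]);print("fix",np.round(p[:2],4),np.degrees(p[2]).round(2),e.round(2))
F=p
ax=W(F,[(0,-100)])[0];print("axis",ax)
k=regions_of(C["top"],"knob")[0]
for nm,px,z in(("ptr",tc(665,138),.034),("pinhead",tc(712,260),.048),("stud",tc(728,232),.024),("stud2",tc(731,200),.024)):
    q=atz(C["top"],px,z)[:2]-ax;print(nm,np.hypot(*q).round(4),np.degrees(np.arctan2(q[1],q[0])).round(1))
for nm,px,z in(("ptr",sc(388,381),.034),("pinhead",sc(277,422),.048),("stud",sc(309,453),.024),("stud2",sc(344,453),.024)):
    q=atz(C["side"],px,z)[:2]-ax;print(nm,np.hypot(*q).round(4),np.degrees(np.arctan2(q[1],q[0])).round(1))
for nm,px in(("far",tc(655,165)),("near",tc(645,228))):print("knob",nm,atz(C["top"],px,.076)[:2]-ax)
# rest foot corners top z .010
loc=[(85,35),(85,-35),(-85,-35),(-85,35)]
T=[tc(120,155),tc(187,127),tc(254,290),tc(188,318)]
p,e=fit([("top",loc,T,.010)],[.5,.35,.4]);print("rest top",np.round(p[:2],4),np.degrees(p[2]).round(2),e)
S=[sc(258,63),sc(326,97),sc(206,147),sc(178,117)]
p,e=fit([("side",[loc[1],loc[2],loc[3]],S[1:],.010)],p);print("rest side",np.round(p[:2],4),np.degrees(p[2]).round(2),e)
print("handle ends",atz(C["top"],tc(200,282),.062)[:2],atz(C["top"],tc(151,160),.062)[:2])
# bottle, jar
for nm,px in(("bottle top",tc(607,15)),):print(nm,atz(C["top"],px,.15)[:2])
print("jar",atz(C["top"],tc(436,285),.075)[:2])
for t in("solvent","jar"):
    r=regions_of(C["side"],t)[0]["pixels"];v,u=np.nonzero(r);print(t,atz(C["side"],(u[v>v.max()-4].mean(),v.max()),0)[:2])
E
```

```text
rect [[326. 205.]
 [385.  20.]
 [760. 140.]
 [702. 324.]]
fix [0.5562 0.0248] -16.23 1.15
fix [0.5584 0.0221] -16.24 0.92
fix [0.5573 0.0239] -16.21 1.35
axis [ 0.52936712 -0.07216883]
ptr 0.0597 -11.9
pinhead 0.0788 -135.4
stud 0.0784 -110.6
stud2 0.0761 -88.0
ptr 0.0605 -11.8
pinhead 0.0767 -133.7
stud 0.0816 -108.8
stud2 0.082 -86.0
knob far [0.02661705 0.00088116]
knob near [-0.0308139   0.00918282]
rest top [0.5014 0.3646] 24.66 0.5118645961889854
rest side [0.5066 0.3611] 25.36 0.8949543161564861
handle ends [0.44194052 0.33841799] [0.55252598 0.38798064]
bottle top [ 0.67445545 -0.02109514]
jar [0.44315159 0.12376628]
solvent [ 0.6738138  -0.04342387]
jar [ 0.45357383 -0.39142592]
```

```bash
python3 - <<'E'
from h import *
tc=lambda u,v:(110+u/2.95,120+v/2.95)
sc=lambda u,v:(180+u/3,130+v/3)
C={n:capture(n) for n in("top","side")}
for n in C:
    c=C[n];g=c["pixels"].max(2).astype(int)
    p=proj(c,[[.527,-.07,.06]])[0].astype(int)
    x,y=p;m=np.zeros(g.shape,np.uint8);m[y-20:y+20,x-22:x+22]=(g[y-20:y+20,x-22:x+22]<48)
    k,l,st,ce=cv2.connectedComponentsWithStats(m);i=1+st[1:,4].argmax()
    v,u=np.nonzero(l==i);r=cv2.minAreaRect(np.c_[u,v].astype(np.float32))
    print(n,st[i],ce[i].round(1),r,g[y-20:y+20,x-22:x+22].min())
    e=[atz(c,q,.076 if n=="top" else .06)[:2].round(4) for q in cv2.boxPoints(r)];print(e,atz(c,ce[i],.07 if n=="top" else .062))
print("wheel",atz(C["top"],tc(649.5,203),.03),"side",atz(C["side"],sc(326,385),.03))
print("ptr+pin mid check", [atz(C["side"],sc(326,y),.076) for y in(345,352)])
E
```

```text
Traceback (most recent call last):
ValueError: attempt to get argmax of an empty sequence
```

Call:
jog_arm --moves '[[[2.5,-6,0],0,4],[[2.5,5.5,0],0,4],[[2.5,5.5,0],0,4]]' --newtons 50

```text
time_s: 1.98
tcp_pos: [0.2569, 0.5719, 0.2217]
eef_rot: [179.6, -0.1, -17.4]
contact_force: [1.0, 0.2, 2.1]
gripper_width: 0.0633
gripper_force: 0.0
```

Call:
jog_arm --moves '[[[3.74,4.42,0],0,4],[[3.74,4.42,0],0,4],[[3.74,4.42,0],0,4],[[3.74,4.42,0],0,4],[[3.74,4.42,0],0,4],[[3.74,4.42,0],0,4],[[3.74,4.42,0],0,4],[[3.74,4.42,0],0,4],[[3.74,4.42,0],0,4],[[3.74,4.42,0],0,4],[[3.74,4.42,0],0,4],[[3.74,4.42,0],0,4]]'

```text
time_s: 3.48
tcp_pos: [0.5272, -0.0697, 0.227]
eef_rot: [-180.0, -0.1, -17.3]
contact_force: [1.9, 1.0, 0.5]
gripper_width: 0.0399
gripper_force: 0.0
```

```bash
python3 - <<'E'
from h import *
tc=lambda u,v:(110+u/2.95,120+v/2.95)
sc=lambda u,v:(180+u/3,130+v/3)
C={"side":capture("side")};top0=cv2.imread("pics/top0.png")
T=dict(capture("top"));T["pixels"]=top0;C["top"]=T
for n in C:
    c=C[n];g=cv2.imread(f"pics/{n}0.png").max(2).astype(int)
    x,y=proj(c,[[.527,-.07,.06]])[0].astype(int);w=g[y-20:y+20,x-24:x+24]
    m=np.zeros(g.shape,np.uint8);m[y-20:y+20,x-24:x+24]=w<(w.min()+30);print(n,w.min(),(x,y))
    k,l,st,ce=cv2.connectedComponentsWithStats(m);i=1+st[1:,4].argmax()
    v,u=np.nonzero(l==i);r=cv2.minAreaRect(np.c_[u,v].astype(np.float32))
    print(st[i],ce[i].round(1),np.round(r[1],1),r[2])
    print([atz(c,q,.076)[:2].round(4) for q in cv2.boxPoints(r)],atz(c,ce[i],.07 if n=="top" else .063))
print("wheel",atz(C["top"],tc(649.5,203),.03),"side",atz(C["side"],sc(326,385),.03))
E
```

```text
side 18 (np.int64(287), np.int64(249))
[278 246  21  10 180] [288.  250.1] [ 9. 20.] 90.0
[array([ 0.5008, -0.0654]), array([ 0.5567, -0.0734]), array([ 0.5515, -0.1051]), array([ 0.4966, -0.0972])] [ 0.52816318 -0.07381922  0.063     ]
top 44 (np.int64(330), np.int64(187))
[326 177   7  22  43] [328.8 187.6] [ 3.9 21.4] 8.972625732421875
[array([ 0.4977, -0.0536]), array([ 0.5544, -0.0618]), array([ 0.553 , -0.0721]), array([ 0.4963, -0.0639])] [ 0.52530725 -0.06365742  0.07      ]
wheel [ 0.5267673  -0.07113741  0.03      ] side [ 0.52950368 -0.0778868   0.03      ]
```

Call:
jog_arm --moves '[[[0,0,4],-2.7,4],[[0,0,5],0,4],[[0.1,0,5],0,4],[[0,0.05,3],0,4],[[0,0,1.5],0,4],[[0,0,0],0,1],[[0,0,0],0,1],[[0,0,0],0,1],[[0,0,0],0,1],[[0,0,0],0,1]]' --newtons 50

```text
time_s: 4.82
tcp_pos: [0.5279, -0.0701, 0.043]
eef_rot: [179.9, -0.1, -14.6]
contact_force: [1.1, -10.9, 2.3]
gripper_width: 0.0141
gripper_force: 50.0
```

Call:
jog_arm --moves '[[[0,0.1,0],0,1],[[0,0,0],0,1]]'

```text
time_s: 5.08
tcp_pos: [0.5279, -0.0702, 0.0429]
eef_rot: [180.0, -0.1, -14.6]
contact_force: [-1.3, -5.9, 6.1]
gripper_width: 0.0138
gripper_force: 50.0
```

```bash
python3 -c "
from plant import *
s=get_state();print(s['contact_force'],s['moment'],s['eef_rot'],s['joints'])"
```

```text
[-1.29956248 -5.9364771   6.10028499] [-2.33569308  0.27748518  0.07490101] [ 1.79997525e+02 -1.13971569e-01 -1.46290747e+01] [ 13.5821851   18.4425693  -30.33851283   0.08524173 -41.11968618
  61.72457047]
```

Call:
jog_arm --moves '[[[0,0.1,0],4,1],[[0,0,0],6,1],[[0,0,0],8,1],[[0,0,0],8,1],[[0,0,0],8,1],[[0,0,0],8,1],[[0,0,0],8,1],[[0,0,0],8,1],[[0,0,0],6,1],[[0,0,0],6,1],[[0,0,0],0,1]]'

```text
time_s: 6.45
tcp_pos: [0.5289, -0.0695, 0.043]
eef_rot: [-179.8, 0.0, -84.6]
contact_force: [1.1, 4.9, 6.2]
gripper_width: 0.0138
gripper_force: 50.0
```

```bash
python3 - <<'E'
from h import *
s=get_state();print(s['contact_force'],s['moment'],s['eef_rot'],s['joints'])
c=capture("side");x,y=280,255
cv2.imwrite("pics/s1.png",cv2.resize(c["pixels"][y-65:y+65,x-80:x+80],None,fx=4,fy=4,interpolation=cv2.INTER_CUBIC))
E
```

```text
[1.14528115 4.87730814 6.22350277] [ 1.61087431 -0.12503528 -0.14792776] [-1.79764162e+02  3.95952299e-02 -8.45739545e+01] [ 1.35857575e+01  1.84532498e+01 -3.02768265e+01 -8.71479473e-03
 -4.10308537e+01 -8.15323139e+00]
```

View pics/s1.png

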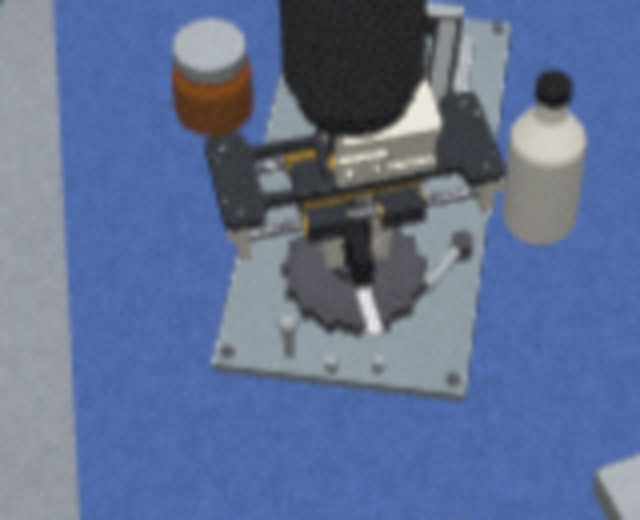

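The picture shows the pointer tip at crop (376,330), almost at the first short stud (378,365). The ball pin is two teeth further on, at (288,325).

Call:
jog_arm --moves '[[[0,0,0],5,1],[[0,0,0],8,1],[[0,0,0],8,1],[[0,0,0],8,1],[[0,0,0],8,1],[[0,0,0],8,1],[[0,0,0],8,1],[[0,0,0],5,1],[[0,0,0],3,1],[[0,0,0],0,1],[[0,0,0],0,1]]'

```text
time_s: 7.88
tcp_pos: [0.5299, -0.0699, 0.043]
eef_rot: [-179.9, 0.3, -145.4]
contact_force: [5.6, 0.9, 1.7]
gripper_width: 0.0138
gripper_force: 50.0
```

```bash
python3 - <<'E'
from h import *
s=get_state();print(s['contact_force'],s['moment'],s['eef_rot'],s['joints'])
c=capture("side");x,y=275,265
cv2.imwrite("pics/s2.png",cv2.resize(c["pixels"][y-50:y+50,x-60:x+60],None,fx=5,fy=5,interpolation=cv2.INTER_CUBIC))
E
```

```text
[5.63483011 0.87299326 1.66644643] [ 0.20716398 -1.69218057  0.26195688] [-179.85178068    0.27828963 -145.43175936] [ 1.35493592e+01  1.84916500e+01 -3.02431775e+01  5.88041895e-02
 -4.09522522e+01 -6.90257855e+01]
```

View pics/s2.png

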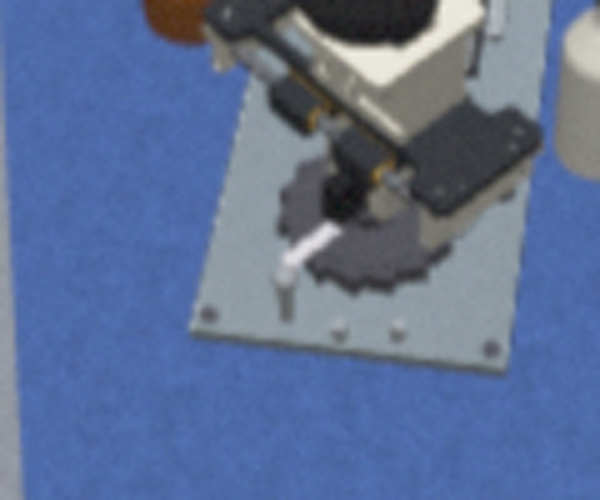

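```bash
python3 - <<'E'
from h import *
c=capture("side");sc=lambda u,v:(215+u/5,215+v/5)
ax=np.array([.529,-.071])
for n,px,z in(("tip",sc(284,266),.034),("mid",sc(320,240),.034),("pinfoot",sc(287,318),.012),("pintop",sc(285,274),.05),("studL",sc(338,326),.024),("studR",sc(398,325),.024)):
    q=atz(c,px,z)[:2]-ax;print(n,np.hypot(*q).round(4),np.degrees(np.arctan2(q[1],q[0])).round(1))
E
```

```text
tip 0.0644 -144.1
mid 0.0372 -142.7
pinfoot 0.0787 -132.7
pintop 0.0766 -134.1
studL 0.0802 -109.5
studR 0.0799 -85.4
```

Call:
jog_arm --moves '[[[0,0,0],0,4.5],[[0,0,0],0,4.5],[[0,0,0],0,4.5],[[0,0,-3],0,4.5],[[0,0,-5],0,4.5],[[0,0,-5],-10,4.5],[[0,0,-5],-10,4.5],[[0,0,0],-10,4.5],[[0,0,0],-10,4.5],[[0,0,0],-10,4.5],[[0,0,0],-10,4.5]]'

```text
time_s: 9.35
tcp_pos: [0.5259, -0.0706, 0.221]
eef_rot: [179.9, 0.0, -85.3]
contact_force: [0.7, 0.2, -0.9]
gripper_width: 0.0449
gripper_force: 0.0
```

```bash
python3 - <<'E'
from h import *
c=capture("side");x,y=285,245
cv2.imwrite("pics/s3.png",cv2.resize(c["pixels"][y-70:y+60,x-80:x+80],None,fx=4.5,fy=4.5,interpolation=cv2.INTER_CUBIC))
E
```

```text
(no output)
```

View pics/s3.png

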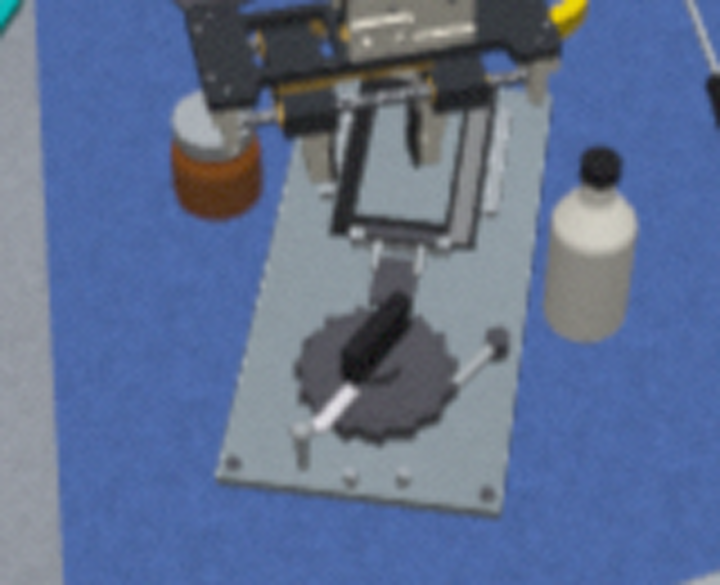

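The pointer tip at crop (318,428) now points straight at the ball pin (303,455), and the jaw touches the frame. The wind held, so next I go for the stylus.

Call:
jog_arm --moves '[[[0,0,0],-10,4.5],[[0,0,0],-10,4.5],[[0,0,0],-10,4.5],[[0,0,0],-10,4.5],[[0,0,0],-10,4.5],[[0,0,0],-10,4.5],[[0,0,0],-10,4.5],[[0,0,0],-10,4.5],[[0,0,0],-10,4.5],[[0,0,0],-10,4.5],[[0,0,0],-10,4.5]]'

```text
time_s: 10.78
tcp_pos: [0.526, -0.0706, 0.221]
eef_rot: [-180.0, 0.1, 24.5]
contact_force: [-0.9, -0.6, 0.1]
gripper_width: 0.0452
gripper_force: 0.0
```

```bash
python3 - <<'E'
from h import *
s=get_state();print(s["tcp_pos"],s["eef_rot"])
for n in("top","side"):
    c=capture(n)
    p=proj(c,[[.503,.363,.06]])[0];x,y=p.astype(int)
    w=c["pixels"][y-32:y+32,x-32:x+32].min(2).astype(int);print(n,w.max())
    m=(w>205).astype(np.uint8);k,l,st,ce=cv2.connectedComponentsWithStats(m);i=1+st[1:,4].argmax()
    v,u=np.nonzero(l==i);r=cv2.minAreaRect(np.c_[u+x-32,v+y-32].astype(np.float32));print(st[i],r)
    print([atz(c,q,.062)[:2].round(4) for q in cv2.boxPoints(r)],atz(c,r[0],.060).round(4))
    for rr in regions_of(c,"stylus"):
        if np.hypot(*(rr["pixel"]-p))<30:
            v,u=np.nonzero(rr["pixels"]);q=cv2.minAreaRect(np.c_[u,v].astype(np.float32));print(q,[atz(c,a,.062)[:2].round(4) for a in cv2.boxPoints(q)])
E
```

```text
[ 0.52602382 -0.07056445  0.22099006] [-1.79952335e+02  8.85565745e-02  2.45274034e+01]
top 250
[ 21  11  25  46 269] ((170.40066528320312, 192.52471923828125), (48.46578598022461, 10.59646224975586), 67.89054870605469)
[array([0.5581, 0.4012]), array([0.5696, 0.3753]), array([0.4493, 0.321 ]), array([0.4381, 0.3468])] [0.5037 0.3614 0.06  ]
((167.0689697265625, 191.1724090576172), (52.366085052490234, 5.570859909057617), 68.19859313964844) [array([0.5694, 0.4061]), array([0.5754, 0.3924]), array([0.4451, 0.3343]), array([0.4393, 0.3479])]
side 219
[34 34  6  5 16] ((266.7500305175781, 158.25001525878906), (5.656853675842285, 2.1213202476501465), 45.0)
[array([0.5058, 0.3439]), array([0.5119, 0.3511]), array([0.523 , 0.3279]), array([0.517 , 0.3208])] [0.5147 0.3382 0.06  ]
((256.5172424316406, 157.29310607910156), (6.4993367195129395, 24.14039421081543), 68.19859313964844) [array([0.4371, 0.3447]), array([0.5189, 0.3815]), array([0.5234, 0.3476]), array([0.4426, 0.312 ])]
```

Call:
jog_arm --moves '[[[1.97,-5.09,0],0,4.5],[[1.97,-5.09,0],0,4.5],[[1.97,-5.09,0],0,4.5],[[1.97,-5.09,0],0,4.5],[[1.97,-5.09,0],0,4.5],[[1.97,-5.09,0],0,4.5],[[1.97,-5.09,0],0,4.5],[[1.97,-5.09,0],0,4.5],[[0,0,4],0,4.5],[[0,0,5],0,4.5],[[0,0,0],0,4.5]]'

```text
time_s: 12.35
tcp_pos: [0.5004, 0.3633, 0.1277]
eef_rot: [179.8, 0.4, 24.1]
contact_force: [0.1, -1.0, -0.2]
gripper_width: 0.0449
gripper_force: 0.0
```

Call:
jog_arm --moves '[[[0,0,4],0,4.5],[[0,0,3],0,4.5],[[0,0,2.1],0,4.5],[[0,0,0],0,4.5]]'

```text
time_s: 12.85
tcp_pos: [0.5029, 0.3653, 0.0412]
eef_rot: [180.0, 0.0, 24.2]
contact_force: [0.4, -0.2, 0.1]
gripper_width: 0.0448
gripper_force: 0.0
```

```bash
python3 - <<'E'
from h import *
c=capture("side");x,y=262,150
cv2.imwrite("pics/s4.png",cv2.resize(c["pixels"][y-50:y+50,x-60:x+60],None,fx=5,fy=5,interpolation=cv2.INTER_CUBIC))
E
```

```text
(no output)
```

View pics/s4.png

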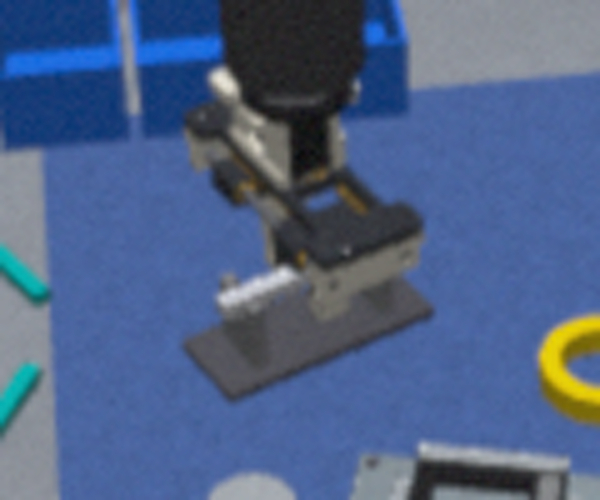

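The fingers straddle the handle between the posts, with the near finger at crop (330,300). Closing.

Call:
jog_arm --moves '[[[0,0,0],0,1],[[0,0,0],0,1],[[0,0,0],0,1],[[0,0,0],0,1],[[0,0,0],0,1]]' --newtons 25

```text
time_s: 13.52
tcp_pos: [0.5027, 0.3657, 0.041]
eef_rot: [-180.0, -0.0, 24.4]
contact_force: [-0.7, 0.2, 3.7]
gripper_width: 0.0138
gripper_force: 25.0
```

Call:
jog_arm --moves '[[[0,0,-1],0,1],[[0,0,-2],0,1],[[0,0,-3],0,1],[[0,0,-3],0,1],[[0,0,0],0,1]]'

```text
time_s: 14.15
tcp_pos: [0.5038, 0.3666, 0.1338]
eef_rot: [-179.9, -0.3, 24.4]
contact_force: [-0.2, -0.1, -2.2]
gripper_width: 0.0139
gripper_force: 25.0
```

```bash
python3 - <<'E'
from h import *
s=get_state();print(s["tcp_pos"],s["eef_rot"],s["contact_force"],s["moment"])
for n in("top","side"):
    c=capture(n);cv2.imwrite(f"pics/{n}5.png",c["pixels"])
    x,y=proj(c,[s["tcp_pos"]])[0].astype(int);globals()[n]=cv2.resize(c["pixels"][y-45:y+35,x-50:x+50],None,fx=4,fy=4,interpolation=cv2.INTER_CUBIC);print(n,x,y)
cv2.imwrite("pics/both5.png",np.hstack([top,side]))
E
```

```text
[0.50377757 0.36664784 0.13379419] [-179.88430253   -0.2689805    24.36525157] [-0.21481914 -0.07911815 -2.18443677] [-0.07148957 -0.03100025  0.01697512]
top 161 189
side 261 136
```

View pics/both5.png

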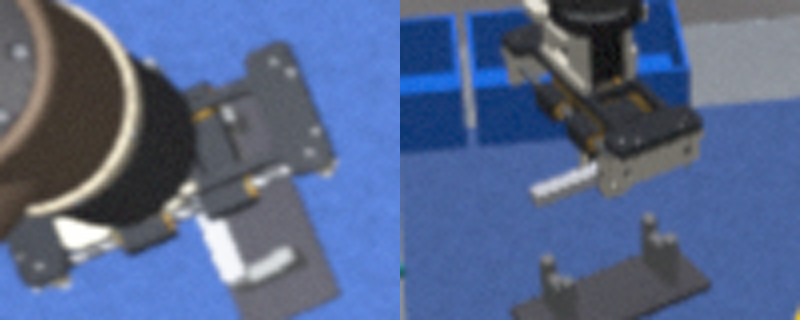

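The stylus is held level and clear of the posts. Its rear handle end is at about crop (228,278) in the top view and (137,192) in the side view.

```bash
python3 - <<'E'
from h import *
t=np.array([.50378,.36665]);u=np.array([np.cos(np.radians(24.4)),np.sin(np.radians(24.4))])
for n,px,z in(("top",(111+228/4,144+280/4),.155),("side",(211+135/4,91+192/4),.148)):
    c=capture(n);q=atz(c,px,z)[:2]-t;print(n,"along",(q@u).round(4),"lat",(q@[-u[1],u[0]]).round(4))
    if n=="top":
        g=c["pixels"].min(2).astype(int);m=np.zeros(g.shape,np.uint8);m[190:220,150:185]=g[190:220,150:185]>200
        k,l,st,ce=cv2.connectedComponentsWithStats(m);i=1+st[1:,4].argmax();b=cv2.boxPoints(cv2.minAreaRect(np.argwhere(l==i)[:,::-1].astype(np.float32)))
        for p in b:
            q=atz(c,p,.155)[:2]-t;print((q@u).round(4),(q@[-u[1],u[0]]).round(4))
# channel at home frame in world; fixture pose candidates
F=np.array([.5573,.0239]);a=np.radians(-16.2);ex=np.array([np.cos(a),np.sin(a)]);ey=np.array([-ex[1],ex[0]])
for y in(43,153): print("seam",F+.039*ex+y/1000*ey,"tcp",F+.039*ex+(y+85)/1000*ey)
# channel ends measured from first pictures (top0): gray strip corners, frame not yet home; lateral only
tc=lambda u,v:(110+u/2.95,120+v/2.95)
c=capture("top")
for p in((393,85),(537,122)):
    q=atz(c,tc(*p),.018)[:2]-F;print("chan top",q@ex,q@ey)
c=capture("side");sc=lambda u,v:(205+u/4.5,175+v/4.5)
for p in((486,130),(460,235)):
    q=atz(c,sc(*p),.018)[:2]-F;print("chan side",q@ex,q@ey)
E
```

```text
top along -0.068 lat 0.0041
-0.0274 0.0062
-0.0276 -0.008
-0.0692 -0.0078
-0.0689 0.0064
side along -0.0638 lat 0.0019
seam [0.60674807 0.05431198] tcp [0.63046232 0.13593694]
seam [0.63743709 0.15994428] tcp [0.66115134 0.24156924]
chan top 0.03375066169840285 0.16494857307773958
chan top 0.040842912482028 0.023776888207110405
chan side 0.04848684693465573 0.13412216995397758
chan side 0.04088645910339657 0.03134206049175432
```

Call:
jog_arm --moves '[[[0.24,4.49,0],0,1],[[0.24,4.49,0],0,1],[[0.24,4.49,0],0,1],[[0.24,4.49,0],0,1],[[0.24,4.49,0],0,1],[[0.24,4.49,0],0,1],[[0,0,0],8,1],[[0,0,0],10,1],[[0,0,0],10,1],[[0,0,0],10,1],[[0,0,0],10,1],[[0,0,0],10,1]]'

```text
time_s: 15.95
tcp_pos: [0.6265, 0.1258, 0.1297]
eef_rot: [179.9, 0.0, -34.0]
contact_force: [0.1, -0.3, -0.5]
gripper_width: 0.0137
gripper_force: 25.0
```

Call:
jog_arm --moves '[[[0,0,0],10,1],[[0,0,0],10,1],[[0,0,0],10,1],[[0,0,0],10,1],[[0,0,0],10,1],[[0,0,0],10,1],[[0,0,0],8,1],[[0,0,2],4.6,1],[[0,0,2.5],0,1],[[0,0,2],0,1],[[0,0,0],0,1]]'

```text
time_s: 17.32
tcp_pos: [0.6254, 0.1252, 0.0633]
eef_rot: [179.8, -0.2, -106.3]
contact_force: [0.4, -0.6, -0.8]
gripper_width: 0.0141
gripper_force: 25.0
```

```bash
python3 - <<'E'
from h import *
s=get_state();print(s["tcp_pos"],s["eef_rot"],s["contact_force"],s["moment"])
t=capture("top");c=capture("side");print([proj(k,[s["tcp_pos"]])[0] for k in(t,c)])
cv2.imwrite("pics/side6.png",c["pixels"]);cv2.imwrite("pics/top6.png",t["pixels"])
x,y=proj(c,[.607,.055,.02])[0].astype(int);print(x,y)
A=cv2.resize(c["pixels"][y-40:y+30,x-40:x+40],None,fx=5,fy=5,interpolation=cv2.INTER_CUBIC)
B=cv2.resize(c["pixels"][:,100:500],(400,420))[:350];D=cv2.resize(t["pixels"],(467,350))
cv2.imwrite("pics/both6.png",np.hstack([A,B]))
E
```

```text
[0.62536029 0.12523285 0.0632609 ] [ 1.79804782e+02 -1.76899479e-01 -1.06265293e+02] [ 0.3756894  -0.59925333 -0.76916042] [ 0.06549886 -0.085191    0.00962796]
[array([259.30442122, 149.6423789 ]), array([309.40328374, 197.49626064])]
307 223
```

View pics/both6.png

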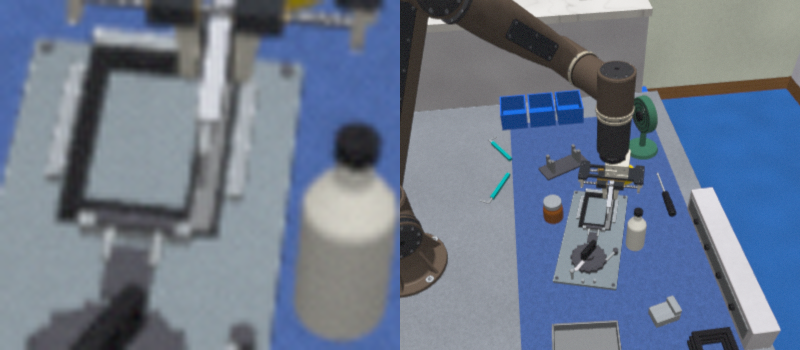

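The fan stands well behind the arm, at about (643,130) in the right half. The handle and rod run along the far bar at crop (212,60–190), and the tip hovers near the channel. I'll check its sideways position with an overlay.

```bash
python3 - <<'E'
from h import *
F=np.array([.5573,.0239]);a=np.radians(-16.2);ex=np.array([np.cos(a),np.sin(a)]);ey=np.array([-ex[1],ex[0]])
s=get_state();t=s["tcp_pos"];d=np.array([np.cos(np.radians(-106.27)),np.sin(np.radians(-106.27)),0])
out=[]
for n,f in(("top",10),("side",10)):
    c=capture(n);x,y=proj(c,[.604,.05,.03])[0].astype(int);h,w=(25,19)
    A=cv2.resize(c["pixels"][y-h:y+h,x-w:x+w],None,fx=f,fy=f,interpolation=cv2.INTER_CUBIC)
    P=lambda p:tuple(int(v) for v in (proj(c,p)[0]-[x-w,y-h]+.5)*f)
    for X in(32,46):
        cv2.line(A,P([*(F+X/1000*ex+.023*ey),.022]),P([*(F+X/1000*ex+.08*ey),.022]),(0,0,255),1)
    H=t+[0,0,.014]
    cv2.line(A,P(H+d*.06),P(H+d*.082),(0,255,0),1);cv2.line(A,P(H+d*.082),P(H+d*.082-[0,0,.033]),(0,255,0),1)
    out.append(A)
cv2.imwrite("pics/ov.png",np.hstack(out))
E
```

```text
(no output)
```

View pics/ov.png

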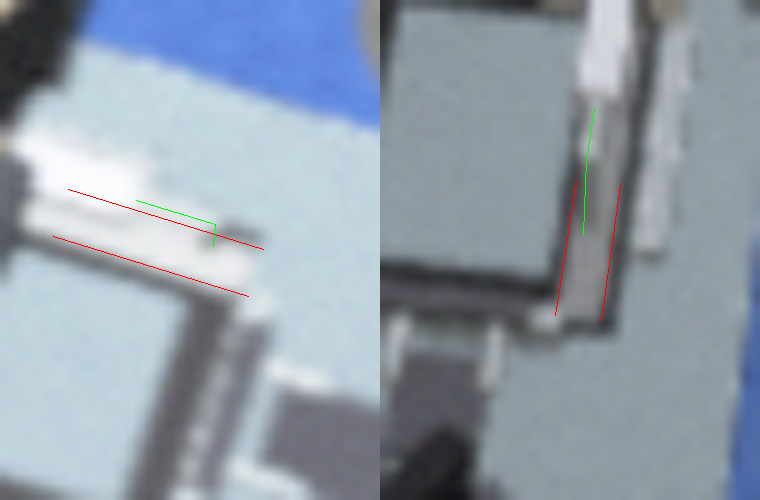

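The overlay agrees with the picture: the channel edges match within about 1 mm, and the crank is at side (583,150–230). The tip sits about 2 mm towards −x of the channel centre, so I shift and lower.

Call:
jog_arm --moves '[[[0,-0.2,0.5],0,1],[[0,0,1],0,1],[[0,0,0.7],0,1],[[0,0,0.3],0,1],[[0,0,0],0,1],[[0,0,0],0,1]]'

```text
time_s: 18.27
tcp_pos: [0.6289, 0.1255, 0.0408]
eef_rot: [-180.0, 0.0, -106.2]
contact_force: [-0.8, -0.7, -0.8]
gripper_width: 0.0138
gripper_force: 25.0
```

Call:
jog_arm --moves '[[[0,0,0.05],0,1],[[0,0,0],0,1]]'

```text
time_s: 18.52
tcp_pos: [0.6288, 0.1254, 0.0402]
eef_rot: [-180.0, 0.0, -106.2]
contact_force: [0.0, -0.4, -0.3]
gripper_width: 0.0135
gripper_force: 25.0
```

Call:
jog_arm --moves '[[[0,0,0.1],0,1],[[0,0,0],0,1],[[0,0,0.1],0,1],[[0,0,0],0,1]]'

```text
time_s: 19.02
tcp_pos: [0.6287, 0.1254, 0.038]
eef_rot: [180.0, -0.0, -106.2]
contact_force: [0.2, -0.6, -1.0]
gripper_width: 0.0137
gripper_force: 25.0
```

```bash
python3 -c "
from plant import *
for i in range(4):
  capture('top');s=get_state();print(s['contact_force'].round(1),s['moment'].round(2),s['tcp_pos'].round(4))"
```

```text
[-0.  -0.2 -0.7] [ 0.12 -0.05 -0.02] [0.6287 0.1253 0.038 ]
[ 0.   0.8 -0.2] [ 0.13 -0.07 -0.01] [0.6287 0.1254 0.038 ]
[-0.6  0.5 -0.7] [ 0.1  -0.08 -0.02] [0.6287 0.1254 0.0381]
[ 1.1  0.  -0.4] [ 0.13 -0.04  0.02] [0.6287 0.1254 0.0381]
```

Call:
jog_arm --moves '[[[0,0,0.05],0,1],[[0,0,0],0,1],[[0,0,0.05],0,1],[[0,0,0],0,1]]'

```text
time_s: 19.73
tcp_pos: [0.6287, 0.1254, 0.037]
eef_rot: [180.0, -0.0, -106.2]
contact_force: [-0.4, -0.4, -0.4]
gripper_width: 0.0139
gripper_force: 25.0
```

```bash
python3 -c "
from plant import *
for i in range(4):
  capture('top');s=get_state();print(s['contact_force'].round(1),s['moment'].round(2),s['tcp_pos'].round(4))"
```

```text
[-0.   0.1 -0.8] [ 0.17 -0.08  0.03] [0.6287 0.1254 0.0371]
[ 0.5 -0.  -0.7] [ 0.1  -0.13  0.02] [0.6287 0.1254 0.037 ]
[-0.1 -0.1  0.3] [ 0.1  -0.11  0.02] [0.6287 0.1254 0.0371]
[ 0.7 -0.1 -1.2] [ 0.09 -0.03 -0.01] [0.6287 0.1254 0.0371]
```

Call:
jog_arm --moves '[[[0,0,0.05],0,1],[[0,0,0],0,1],[[0,0,0.03],0,1],[[0,0,0],0,1]]'

```text
time_s: 20.42
tcp_pos: [0.6288, 0.1255, 0.0364]
eef_rot: [-180.0, 0.0, -106.2]
contact_force: [0.3, 1.0, 1.2]
gripper_width: 0.0136
gripper_force: 25.0
```

```bash
python3 -c "
from plant import *
for i in range(4):
  capture('top');s=get_state();print(s['contact_force'].round(1),s['moment'].round(2),s['tcp_pos'].round(4))"
```

```text
[-0.2  0.7  0.4] [ 0.14 -0.01 -0.06] [0.6288 0.1255 0.0364]
[0.3 0.9 0.6] [ 0.15 -0.03 -0.01] [0.6288 0.1254 0.0364]
[0.8 0.6 1. ] [ 0.18 -0.04 -0.06] [0.6288 0.1255 0.0364]
[0.2 0.8 0.6] [ 0.18 -0.04 -0.01] [0.6288 0.1255 0.0363]
```

Call:
jog_arm --moves '[[[-0.2,0,0],0,1],[[-0.35,0,0],0,1],[[-0.35,0,0],0,1],[[-0.35,0,0],0,1],[[-0.35,0,0],0,1],[[-0.35,0,0],0,1],[[-0.35,0,0],0,1],[[-0.35,0,0],0,1],[[-0.35,0,0],0,1],[[-0.35,0,0],0,1],[[-0.35,0,0],0,1],[[-0.35,0,0],0,1]]'

```text
time_s: 22.12
tcp_pos: [0.6401, 0.1645, 0.0363]
eef_rot: [-180.0, -0.0, -106.2]
contact_force: [0.7, -0.7, 0.4]
gripper_width: 0.0138
gripper_force: 25.0
```

```bash
python3 -c "
from plant import *
for i in range(2):
  s=get_state();print(s['contact_force'].round(1),s['moment'].round(2),s['tcp_pos'].round(4),s['eef_rot']);capture('top')"
```

```text
[ 0.7 -0.7  0.4] [-0.39  0.02  0.04] [0.6401 0.1645 0.0363] [-1.79999567e+02 -8.77850316e-05 -1.06248207e+02]
[0.4 0.8 1.9] [ 0.36 -0.09  0.04] [0.6404 0.165  0.0363] [-1.79978569e+02  2.68007621e-02 -1.06236386e+02]
```

Call:
jog_arm --moves '[[[-0.2,0,0],0,1],[[-0.35,0,0],0,1],[[-0.35,0,0],0,1],[[-0.35,0,0],0,1],[[-0.35,0,0],0,1],[[-0.35,0,0],0,1],[[-0.35,0,0],0,1],[[-0.35,0,0],0,1],[[-0.35,0,0],0,1],[[-0.35,0,0],0,1],[[-0.35,0,0],0,1],[[-0.35,0,0],0,1]]'

```text
time_s: 23.72
tcp_pos: [0.6514, 0.2034, 0.0362]
eef_rot: [180.0, -0.0, -106.2]
contact_force: [-1.3, -0.8, -0.0]
gripper_width: 0.014
gripper_force: 25.0
```

```bash
python3 - <<'E'
from h import *
F=np.array([.5573,.0239]);a=np.radians(-16.2);ex=np.array([np.cos(a),np.sin(a)]);ey=np.array([-ex[1],ex[0]])
for i in range(2):
  c=capture('top')
  s=get_state();print(s['contact_force'].round(1),s['moment'].round(2),s['tcp_pos'].round(4),s['eef_rot'])
t=s["tcp_pos"];y=np.radians(s["eef_rot"][2]);q=t[:2]+.082*np.array([np.cos(y),np.sin(y)])-F;print("tip fix",q@ex,q@ey)
for r in regions_of(c,"frame")[:1]:print(r["pixel"])
E
```

```text
[0.6 1.4 1.6] [ 0.37 -0.02  0.05] [0.6517 0.2039 0.0363] [-1.79979898e+02  2.38456631e-02 -1.06234824e+02]
[-0.6  1.   0.8] [ 0.46 -0.03 -0.07] [0.6518 0.2039 0.0364] [-1.79969971e+02  4.73201573e-02 -1.06231082e+02]
tip fix 0.04044105522266373 0.11724888475287021
[268.5, 159.2]
```

Call:
jog_arm --moves '[[[-0.25,0,0],0,1],[[-0.38,0,0],0,1],[[-0.38,0,0],0,1],[[-0.38,0,0],0,1],[[-0.38,0,0],0,1],[[-0.38,0,0],0,1],[[-0.38,0,0],0,1],[[-0.38,0,0],0,1],[[-0.38,0,0],0,1],[[-0.38,0,0],0,1],[[-0.38,0,0],0,1],[[-0.3,0,0],0,1]]'

```text
time_s: 25.38
tcp_pos: [0.6636, 0.2452, 0.0362]
eef_rot: [180.0, -0.0, -106.2]
contact_force: [-0.1, -1.8, 1.6]
gripper_width: 0.0137
gripper_force: 25.0
```

Call:
jog_arm --moves '[[[0,0,0],0,1],[[0,0,-0.5],0,1],[[0,0,-1.5],0,1],[[0,0,-3],0,1],[[0,0,-4],0,1],[[0,0,0],0,1]]'

```text
time_s: 26.12
tcp_pos: [0.6659, 0.246, 0.1319]
eef_rot: [-179.7, 0.3, -106.2]
contact_force: [0.1, 0.3, -0.4]
gripper_width: 0.0137
gripper_force: 25.0
```

```bash
python3 -c "
from plant import *
s=get_state();print(s['contact_force'].round(1),s['moment'].round(2),s['tcp_pos'].round(4),s['eef_rot'],s['joints'].round(1))"
```

```text
[ 0.1  0.3 -0.4] [ 0.11 -0.06 -0.04] [0.6659 0.246  0.1319] [-179.6705156     0.32173386 -106.21926672] [ 36.   27.2  -1.8   0.1 -60.6 -52.2]
```

Call:
jog_arm --moves '[[[-1.76,4.7,0],0,1],[[-1.76,4.7,0],0,1],[[-1.76,4.7,0],0,1],[[-1.76,4.7,0],0,1],[[0,0,0],-10,1],[[0,0,0],-10,1],[[0,0,0],-10,1],[[0,0,0],-10,1],[[0,0,0],-10,1],[[0,0,0],-10,1],[[0,0,0],-10,1],[[0,0,0],-10,1]]'

```text
time_s: 27.62
tcp_pos: [0.5027, 0.3649, 0.1266]
eef_rot: [-180.0, 0.0, -25.9]
contact_force: [-0.2, -0.8, -0.6]
gripper_width: 0.0135
gripper_force: 25.0
```

Call:
jog_arm --moves '[[[0,0,0],-10,1],[[0,0,0],-10,1],[[0,0,0],-10,1],[[0,0,0],-10,1],[[0,0,0],-10.6,1],[[0,0,0],0,1],[[0,0,0],0,1],[[0,0,0],0,1]]'

```text
time_s: 28.62
tcp_pos: [0.5028, 0.3651, 0.1263]
eef_rot: [-180.0, -0.0, 24.2]
contact_force: [-0.1, -0.2, -0.8]
gripper_width: 0.0139
gripper_force: 25.0
```

```bash
python3 -c "
from plant import *;import numpy as np
s=get_state();t=s['tcp_pos'];print(t,s['eef_rot']);y=np.radians(s['eef_rot'][2]);d=np.array([.5027,.3657])-t[:2];print('toolx',d@[np.cos(y),np.sin(y)],'tooly',d@[np.sin(y),-np.cos(y)],'down',t[2]-.041)"
```

```text
[0.50276892 0.36505365 0.12632623] [-1.79998008e+02 -1.28541853e-03  2.42097301e+01]
toolx 0.00020219402147530365 tooly -0.0006177675529502927 down 0.0853262324096403
```

Call:
jog_arm --moves '[[[0,-0.06,2],0,1],[[0,0,3],0,1],[[0,0,2],0,1],[[0,0,1],0,1],[[0,0,0.3],0,1],[[0,0,0.15],0,1],[[0,0,0],0,1],[[0,0,0],0,1]]'

```text
time_s: 29.62
tcp_pos: [0.5027, 0.3659, 0.0424]
eef_rot: [-180.0, -0.1, 24.3]
contact_force: [0.3, -0.4, -1.0]
gripper_width: 0.0138
gripper_force: 25.0
```

Call:
jog_arm --moves '[[[0,0,0.1],0,1],[[0,0,0.05],0,1],[[0,0,0],0,1]]'

```text
time_s: 30.0
tcp_pos: [0.5027, 0.3658, 0.041]
eef_rot: [-180.0, -0.0, 24.4]
contact_force: [-2.0, -0.1, 6.0]
gripper_width: 0.0133
gripper_force: 25.0
```

Call:
jog_arm --moves '[[[0,0,0],0,2],[[0,0,0],0,3],[[0,0,0],0,4.5],[[0,0,0],0,4.5],[[0,0,-3],0,4.5],[[0,0,-5],0,4.5],[[0,0,-5],0,4.5],[[0,0,-5],0,4.5],[[-4,-4,0],0,4.5],[[-4,-4,0],0,4.5],[[-4,-4,0],0,4.5],[[0,0,0],0,4.5]]'

```text
time_s: 31.5
tcp_pos: [0.3409, 0.4267, 0.2208]
eef_rot: [-179.9, -0.0, 24.6]
contact_force: [0.5, 0.0, 0.1]
gripper_width: 0.0454
gripper_force: 0.0
```

```bash
python3 - <<'E'
from h import *
c=capture("side");t=capture("top")
A=cv2.resize(c["pixels"][130:275,215:365],None,fx=2.6,fy=2.6,interpolation=cv2.INTER_CUBIC)
B=cv2.resize(t["pixels"][120:265,140:290],None,fx=2.6,fy=2.6,interpolation=cv2.INTER_CUBIC)
cv2.imwrite("pics/end.png",np.hstack([A,B]))
E
```

```text
(no output)
```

View pics/end.png

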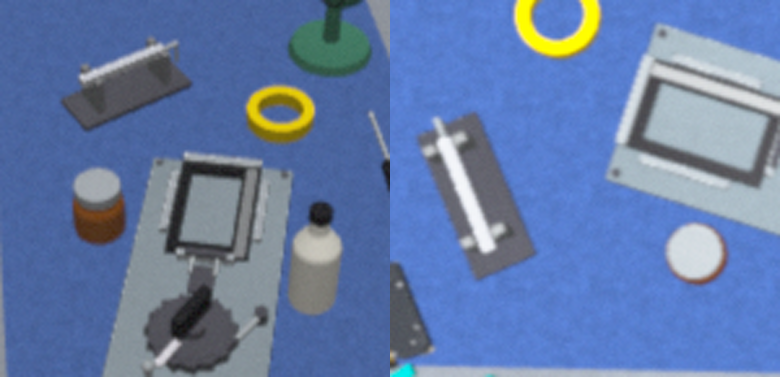

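The stylus lies in both notches (side (85–175,45–80)), and the pointer (155,360) is still at the pin (148,368). The frame is against its stop, and the jar, bottle and tape are where they were.

```bash
python3 -c "
from plant import *
print(close_job())"
```

```text
the job is handed in; nothing more can be done
None
```

The job is handed in at about 31.5 s of the 72 s allowed: the clamp is wound to the ball-headed pin and holding, the seam was traced end to end with about 1–2 N of contact, the stylus is back in its rest, and the bystanders I could see had not moved.

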